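Take the steel jug from under the lamp and set it on the support platform

ROBOT

A 6-joint arm with a two-finger parallel gripper is mounted at the origin on the work surface. World frame = base frame: x ahead of the robot, y to its left, z up, the work surface at z = 0. Lengths are in m, angles in rad, forces in N, time in s.
With the tool pointing down it reaches from about 0.4 to 0.825 m from the base axis. Payload 7 kg.
Tool frame: the origin (TCP) lies on the centre line of the jaws, within the pads' length; the fingertips stand 14 mm ahead of it and the grasp point (between the pads) lies 5 mm behind it; z points along the fingers, y is the line along which they close (so a half turn about z gives the same grasp; the last joint's range is limited). The gripper opens to 88 mm and grips with 3 to 60 N. Pads are 19 mm wide; open, the fingers measure 130 mm over their backs; the gripper's body (78 mm by 193 mm) begins 47 mm behind the grasp point.
Start: joints at [-0.906, 0.359, 0.012, 0, -1.224, -0.288], TCP at [0.248, -0.628, 0.241] pointing down, gripper open.
Joint ranges: [-3.07, 3.07], [-1.43, 2.12], [-1.02, 1.25], [-3.03, 1.67], [-3.05, -0], [-3.03, 3.03]. Speed limits (rad/s): [2.39, 2.39, 3.01, 3.14, 3.14, 3.14].

INTERFACE

Orientations are given as [roll, pitch, yaw] about the fixed x, y, z axes, in that order (R = Rz(yaw) Ry(pitch) Rx(roll)).
In Python, from station import arm gives the robot as it stands.
- The arm moves only by the tool move_arm, never from a script. Its argument "rows" is a list of rows, each an object with "translation": the shift along the tool's x, y, z in cm, a list of three; "rot": the turn, a rotation vector about the tool's x, y, z in degrees, a list of three; "hand": the closure, from 0 (fully open) to 1 (shut). A call has 1 to 8 rows; each row is the pose to reach, as a shift and turn from the pose commanded when the call began, along the tool's axes at that moment; what a row does not reach only later rows make up. A row lasts 1/12 s, in which the tool goes at most 41.7 mm and 7.16 degrees, less where a joint would pass 70% of its speed; a pose out of reach is approached as far as the arm can. A call with a gripper value outside its range is refused whole. The fingers move at their own pace and stop on an object; "squeeze" is the grip in N (left out, the last holds). Time passes only in rows, so rows that repeat a pose let the fingers close. It gives the time, the measured TCP pose, the force, the opening and the grip force at its end, in the units of the state.
- arm.get_state(): the state, without advancing time (a new reading comes with each control period).
- arm.grab_frame(name): name is "side" or "top"; returns (picture, depth): 384x512x3 uint8, red, green, blue; 384x512 float32, m along the optical axis (not along the pixel's ray), 0 where there is no reading.
- arm.camera_params(name): a dict with "vfov" (degrees; the focal length in pixels is half the picture's height over the tangent of half this angle, whatever the lens; pixels are square), "cx", "cy" (the principal point, pixels), "position" and "orientation" of the camera in the world. Camera axes: x right, y down, z forward; pixel columns grow to the right and rows downward; lengths in m; the calibration is good to about 2 mm. A picture is of the moment at which its call begins. camera_params takes no time and is no camera call.
- arm.job_done(): hands the job in; it is judged then, once.
Trained networks look in the newest picture that a camera, given by its name, has taken for a name from the list of things; names that differ only in an ending like _2 or _b are one class to them, and where a whole thing is asked for, a point or a joint stands for the part that bears it (a point fixed in the world has none). Each returns a list of dicts, best first, with "p" (0 to 1); they miss things now and then, are a little off and sometimes report something else, mostly with a low value. They report only what shows in the picture. A call takes as long as a camera call. They do not tell look-alikes from the thing itself.
- arm.search_frame(label, camera): "point" ([x, y, z] in m, in the coordinates of the camera as it stood for that picture, good to about 4 mm: the middle of the surface that is visible of it).
- arm.pinpoint(label, camera): "point" ([x, y, z] in m, in the coordinates of the camera as it stood for that picture, good to about 4 mm: a listed point, or the origin of a listed thing).
The state is a dict: "t": time; "q": joint angles; "qd": joint speeds; "joint_efforts": joint torques, N m; "eef_pos": TCP position; "ee_rot": TCP orientation; "force": force on the tool from outside, world axes, zero at the start; "moment": the same for the moment, N m; "width": finger opening in m; "gripper_force": force on a finger pad.
Only numpy, scipy, OpenCV 4.12 (cv2) and the standard library are available. Lean on these libraries where they do the work, as an engineer would, in place of code of your own. Each camera call takes 0.05 s, during which the arm holds its last target. There are 200 camera calls.

TASK

Take the steel jug by its blue handle, lift it off the lamp stand's raised seat and bring it out from under the lamp without touching the lamp, then lower it gently, without dropping or pressing it down, so that it stands upright and centred on the orange-topped support platform, and let go once it rests there. Keep the jug upright all the way, and leave the two bottles and the brass sieve where they are.

Things in the scene. Friction and masses are not known exactly. Their poses are not given: they have to be found in the camera images.
- jug: Steel jug, open cylinder 90 mm in diameter and 100 mm high, empty, 0.24 to 0.47 kg (not told). Origin at the centre of its underside, z up; its handle is on its own -x side. At the start it stands in the collar of the lamp stand.
- jug_grip (a point): Middle of the blue handle grip, 55 mm above the jug's underside, 81 mm from its axis (jug -x), 45 mm below the rim. A vertical bar 16 mm wide (jug y), 12 mm deep, 66 mm tall, 30 mm clear of the wall, held by an arm 8 mm thick at each end. Pinch its width. A gripper pointing straight down would hit shade or rim: come from outside, tilted about 40 degrees, fingers down and towards the jug.
- stand: Fixed lamp stand: white slab 250 x 150 x 20 mm, reaching 85 mm to -x and 165 mm to +x of the origin; grey seat pillar 110 mm across, 60 mm high; rod 12 mm thick, 440 mm high, 130 mm to +x. Origin on the bench under the seat's centre, x towards the rod, which is on the side away from the robot. It may stand left or right of the platform.
- seat (a point): Centre of the top of the stand's seat, 60 mm above the bench, where the jug stands. A collar 10 mm high, 98 mm inside and 110 mm outside diameter, surrounds it: the jug must be raised more than 10 mm to come out sideways.
- lamp: Black inspection lamp fixed over the seat, carried by an arm from the rod. Its origin coincides with the stand's. Its shade is 110 mm in diameter, its flat underside 205 mm above the bench (45 mm above the rim of the seated jug); a barrel 44 mm in diameter goes on up to 320 mm. Nothing may bump it.
- riser: Support platform: fixed base 120 mm across, origin on the bench at its centre, right under the plate's centre. The level round plate, 130 mm across, orange on top, is clamped at another height each time: its thin rubber top 45 to 90 mm above the bench. This pose does not tell that height: find it by touch or sight. It does not sink under the jug. More than 25 N between jug and plate is rough.
- bottle_a: Bystander: white sample bottle, 44 mm in diameter, 100 mm high, origin at the centre of its underside. Beyond and between stand and platform.
- bottle_b: Bystander: amber sample bottle, 44 mm in diameter, 100 mm high, origin at the centre of its underside. Out on the robot's right.
- sieve: Bystander: brass sieve pan, 110 mm in diameter, 45 mm high, origin at the centre of its underside. Out on the robot's left.
Mind the look-alikes: they are no part of the job. There is more than one size of the jug; the one meant has the size given above. What is shaped like the riser but turquoise is not meant.

How it is judged:
On the way, in this order (a step that is already met when the one before it is completed fails the run):
1. the jug is off the seat and out from under the lamp, clear of the bench (horizontal distance between jug and seat above 0.11 m and height (world z) of jug above 0.04 m), for 0.1 s.
2. the jug is lowered onto the platform while still held by the gripper (contact force between jug and riser above 1 N and contact force between the fingers and jug above 2 N and horizontal distance between jug and riser below 0.03 m), for 0.1 s.
At the end, for the whole second after the job is handed in: The jug stands at rest on the platform's orange plate, upright within 0.06 rad, its axis within 20 mm of the platform's centre, released; the two bottles and the sieve are within 20 mm of where they were (horizontal distance between jug and riser below 0.02 m and angle between jug's own z axis and vertical below 0.06 rad and height (world z) of jug between 0.04 and 0.095 m and contact force between jug and riser above 1 N and linear speed of jug below 0.02 m/s and angular speed of jug below 0.1 rad/s and distance of each of bottle_a, bottle_b, sieve from where it was at the start of the episode below 0.02 m); the robot touches nothing.
It fails at once if the lamp is bumped by anything (more than 3 N) (contact force between lamp and anything else above 3 N).
It fails at once if the jug is tipped more than 0.4 rad from upright (angle between jug's own z axis and vertical above 0.4 rad).
It fails at once if the jug is pressed or dropped on the platform with more than 25 N (contact force between jug and riser above 25 N).
It fails at once if the jug is dropped: it falls unheld at more than 0.25 m/s (contact force between the fingers and jug below 0.5 N and linear speed of jug above 0.25 m/s).
It fails at once if a bottle or the sieve is pushed away by more than 20 mm or knocked over (distance of any of bottle_a, bottle_b, sieve from where it was at the start of the episode above 0.02 m or angle between any of bottle_a, bottle_b, sieve's own z axis and vertical above 0.3 rad).
It also fails if it takes over 45 s, if anything falls off the work surface, if the arm or the gripper's body presses on something with over 40 N, if the wrist force passes 120 N, or if a joint passes its speed limit or range.

## Working session

There is one attempt and no reset: what is moved stays moved. The work goes in short steps, Python scripts to look and compute and a tool call to move; the robot and the scene stay as the last step left them, time stands still between calls to the robot, and variables do not carry over. Pictures are saved under pics/ and viewed, at most 10 in all, crops included, and the job is handed in when it is done.

Besides the shell and the picture viewer there is one more tool, called after "Call:" by a JSON object that holds its "name" and its "arguments". move_arm: Moves the arm, as the interface text tells. Its arguments: {"type":"object","properties":{"rows":{"type":"array","items":{"type":"object","properties":{"translation":{"type":"array","items":{"type":"number"}},"rot":{"type":"array","items":{"type":"number"}},"hand":{"type":"number"}}}},"squeeze":{"type":"number"}},"required":["rows"]}

```bash
ls; mkdir -p pics; cat > h.py <<'E'
import numpy as np, cv2
from scipy.spatial.transform import Rotation as R
from station import arm
def cam(n):
    c=arm.camera_params(n); o=np.array(c["orientation"],float)
    M=R.from_euler('xyz',o).as_matrix() if o.shape==(3,) else (o if o.shape==(3,3) else None)
    return c,M,np.array(c["position"])
def w(n,p):
    c,M,t=cam(n); return M@np.array(p)+t
def cloud(n,d):
    c,M,t=cam(n); f=192/np.tan(np.radians(c["vfov"])/2)
    v,u=np.mgrid[:384,:512]; P=np.stack([(u-c["cx"])*d/f,(v-c["cy"])*d/f,d],-1)
    return P@M.T+t
E
python3 - <<'E'
from h import *
ims=[]
for n in("side","top"):
    im,d=arm.grab_frame(n); ims.append(im); np.savez(f"/tmp/{n}.npz",im=im,d=d)
    print(n,arm.camera_params(n))
    for l in ["jug","jug_grip","stand","seat","riser","bottle_a","bottle_b","sieve"]:
        for k in arm.pinpoint(l,n)[:3]: print(l,round(k["p"],2),np.round(w(n,k["point"]),3))
    cv2.imwrite(f"pics/{n}.png",im[...,::-1])
print(arm.get_state())
E
```

```text
pics
side {'vfov': 42.39597446909921, 'cx': 255.73687005784032, 'cy': 203.6304947454039, 'position': array([0.19741445, 1.07096945, 1.15536131]), 'orientation': array([-2.31931347,  0.0050342 , -2.79498267])}
jug 0.56 [ 0.633 -0.161  0.057]
jug 0.55 [ 0.671 -0.411 -0.003]
jug_grip 0.98 [ 0.553 -0.167  0.113]
jug_grip 0.66 [ 0.579 -0.358  0.074]
stand 0.9 [ 0.636 -0.168  0.001]
seat 0.57 [ 0.634 -0.17   0.061]
riser 0.97 [0.402 0.124 0.001]
riser 0.7 [ 0.624  0.121 -0.002]
bottle_a 0.73 [ 0.47  -0.378 -0.   ]
bottle_a 0.51 [0.735 0.017 0.002]
bottle_b 0.73 [ 0.47  -0.378 -0.   ]
bottle_b 0.51 [0.735 0.017 0.002]
sieve 0.57 [ 0.532  0.409 -0.001]
top {'vfov': 47.576875448764156, 'cx': 250.67449013891004, 'cy': 185.86726498189898, 'position': array([ 0.41655137, -0.01446359,  1.28910255]), 'orientation': array([-2.9869856,  0.0183051, -1.5719187])}
jug 0.88 [ 0.672 -0.413 -0.   ]
jug 0.76 [ 0.634 -0.174  0.063]
jug 0.43 [0.726 0.015 0.   ]
jug_grip 0.75 [ 0.579 -0.356  0.075]
seat 0.93 [ 0.63  -0.169  0.061]
riser 0.95 [ 0.402  0.128 -0.005]
riser 0.8 [ 0.629  0.121 -0.   ]
bottle_a 0.76 [ 0.464 -0.376  0.004]
bottle_a 0.46 [0.732 0.011 0.003]
bottle_b 0.76 [ 0.464 -0.376  0.004]
bottle_b 0.46 [0.732 0.011 0.003]
sieve 0.82 [ 0.526  0.409 -0.001]
{'t': 0.9, 'q': array([-9.05907726e-01,  3.58581893e-01,  1.19187158e-02, -1.81870495e-05,
       -1.22407916e+00, -2.88086763e-01]), 'qd': array([ 0.00015794, -0.00125859,  0.00118177,  0.00094782,  0.00032745,
       -0.00020995]), 'joint_efforts': array([-1.07019673e-04, -5.82357681e+01,  2.93306136e+01,  7.00252846e+00,
        1.25790879e-02, -1.33794816e-05]), 'eef_pos': array([ 0.24834601, -0.62764408,  0.24057784]), 'ee_rot': array([-3.14154575e+00,  3.17393578e-05, -2.76479699e+00]), 'force': array([ 0.32550969, -0.68357502,  1.04693732]), 'moment': array([-0.02113637,  0.04633569, -0.0065813 ]), 'gripper_force': 0.0, 'width': 0.08701867179935649}
```

View pics/side.png

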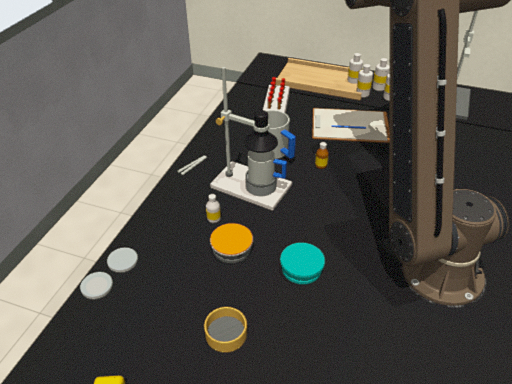

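View pics/top.png

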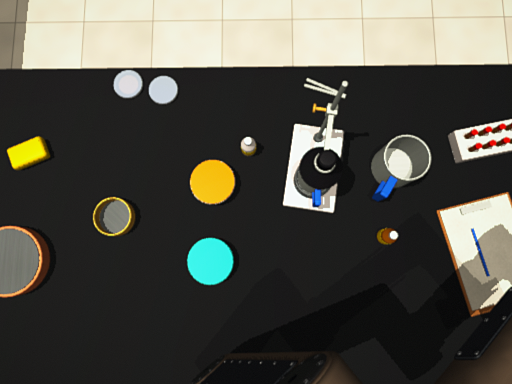

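```bash
python3 - <<'E'
from h import *
for n in("side","top"):
    z=np.load(f"/tmp/{n}.npz"); im,d=z["im"],z["d"]; P=cloud(n,d)
    hsv=cv2.cvtColor(im,cv2.COLOR_RGB2HSV)
    for name,lo,hi in (("orange",(4,120,80),(20,255,255)),("blue",(100,110,40),(130,255,255)),("turq",(80,90,60),(99,255,255))):
        m=cv2.inRange(hsv,lo,hi)*(d>0).astype(np.uint8)
        k,L,S,C=cv2.connectedComponentsWithStats(m)
        for i in range(1,k):
            if S[i,4]<25: continue
            q=P[L==i]; print(n,name,S[i],"med",np.round(np.median(q,0),4),"lo",np.round(np.percentile(q,3,axis=0),3),"hi",np.round(np.percentile(q,97,axis=0),3))
E
```

```text
side orange [274  58  87  42 801] med [ 0.6326 -0.8928  0.0182] lo [ 4.370e-01 -1.108e+00 -1.000e-03] hi [ 0.818 -0.782  0.077]
side orange [268  91   6  17  33] med [ 0.7547 -0.6146  0.0741] lo [ 0.747 -0.69   0.056] hi [ 0.766 -0.604  0.097]
side orange [312 108  58  33 127] med [ 0.4824 -0.5698  0.0026] lo [ 0.342 -0.714 -0.005] hi [ 0.589 -0.535  0.009]
side orange [376 112  14  30  85] med [ 0.2793 -0.7095  0.0042] lo [ 0.235 -0.816 -0.003] hi [ 0.301 -0.008  0.431]
side orange [216 117   6   9  25] med [ 0.7731 -0.1468  0.2687] lo [ 0.76  -0.52  -0.002] hi [ 0.951 -0.142  0.281]
side orange [316 148  12  11 102] med [ 0.4657 -0.3622  0.066 ] lo [ 0.45  -0.381  0.049] hi [ 0.486 -0.351  0.08 ]
side orange [210 223  43  32 203] med [0.6275 0.1178 0.0468] lo [ 0.564  0.013 -0.002] hi [0.706 0.185 0.052]
side orange [226 309  19  20  96] med [0.5185 0.3617 0.0237] lo [0.484 0.357 0.008] hi [0.545 0.384 0.042]
side orange [206 310  19  22 116] med [0.5718 0.3855 0.0221] lo [0.552 0.365 0.008] hi [0.58  0.422 0.041]
side orange [206 327  41  26 276] med [0.5022 0.4553 0.0188] lo [ 0.
[... 1025 characters left out ...]
hi [0.496 0.722 0.055]
top orange [381 228  16  16 136] med [ 0.4647 -0.3676  0.0697] lo [ 0.448 -0.387  0.049] hi [ 0.486 -0.357  0.082]
top orange [482 305  13   8  28] med [ 0.2585 -0.6583  0.0052] lo [ 0.253 -0.676  0.002] hi [ 0.338 -0.343  0.643]
top blue [372 176  26  26 351] med [ 0.5934 -0.3604  0.1184] lo [ 0.569 -0.403  0.001] hi [ 0.621 -0.341  0.127]
top blue [312 188  10  19 145] med [ 0.5663 -0.168   0.1479] lo [ 0.545 -0.177  0.088] hi [ 0.586 -0.161  0.153]
top blue [472 229  17  47 119] med [ 0.4208 -0.6468  0.0163] lo [ 0.361 -0.663  0.012] hi [ 0.482 -0.631  0.02 ]
top turq [ 187  237   47   49 1777] med [0.3965 0.1238 0.0458] lo [0.339 0.066 0.001] hi [0.455 0.182 0.051]
```

The side view shows the steel jug in the stand at about (262,165), with its blue grip at (280,168) and the lamp above it. The bigger jug is on the bench at (275,130), the orange platform at (231,241), the turquoise look-alike at (302,262), and the bottles at (213,210) and (321,155). The top view agrees: platform (212,182), jug grip (317,197). Next I'll refine the platform's height and centre and the handle's direction.

```bash
python3 - <<'E'
from h import *
for n in("side","top"):
    z=np.load(f"/tmp/{n}.npz"); im,d=z["im"],z["d"]; P=cloud(n,d); X,Y,Z=P[...,0],P[...,1],P[...,2]
    m=(np.hypot(X-.627,Y-.121)<.085)&(Z>.02); q=P[m]; h=np.median(q[:,2]); q=q[abs(q[:,2]-h)<.006]
    print(n,"plate z",h,np.median(q,0),(q.min(0)+q.max(0))/2,(np.ptp(q,0)), cv2.minEnclosingCircle(q[:,:2].astype(np.float32)))
    hsv=cv2.cvtColor(im,cv2.COLOR_RGB2HSV); b=cv2.inRange(hsv,(100,110,40),(130,255,255))>0
    m=b&(np.hypot(X-.555,Y+.168)<.06)&(Z>.06); q=P[m]; 
    print("grip",len(q),q.min(0),q.max(0)); 
    for x0 in np.arange(.54,.6,.008):
        s=q[(q[:,0]>=x0)&(q[:,0]<x0+.008)]
        if len(s): print(round(x0,3),len(s),np.round([s[:,1].min(),np.median(s[:,1]),s[:,1].max(),np.median(s[:,2])],4))
    # shade / barrel
    for zl,zh in((.2,.235),(.24,.325)):
        m=(Z>zl)&(Z<zh)&(np.hypot(X-.633,Y+.168)<.07)&(im.max(-1)<70); q=P[m]; print("lamp",zl,np.round(cv2.minEnclosingCircle(q[:,:2].astype(np.float32))[0],3),np.round(np.ptp(q[:,:2],0),3))
    m=(abs(Z-.02)<.006)&(im.min(-1)>140)&(abs(X-.66)<.2)&(abs(Y+.17)<.14)
    print("slab",cv2.minAreaRect(P[m][:,:2].astype(np.float32)))
E
```

```text
side plate z 0.04810412689863286 [0.62555618 0.12675449 0.04822752] [0.62736877 0.12204921 0.04813343] [0.13171678 0.13206681 0.01189469] ((0.6265556216239929, 0.12225095927715302), 0.06836194545030594)
grip 141 [ 0.5451913  -0.19648984  0.07273651] [ 0.59034972 -0.14918912  0.15493477]
0.54 22 [-0.1739 -0.1631 -0.1559  0.1146]
0.548 40 [-0.1725 -0.16   -0.1526  0.1265]
0.556 19 [-0.1757 -0.1634 -0.1554  0.1439]
0.564 17 [-0.1777 -0.1649 -0.1584  0.1445]
0.572 22 [-0.1774 -0.163  -0.1492  0.1426]
0.58 20 [-0.1752 -0.1656 -0.1572  0.1171]
0.588 1 [-0.1965 -0.1965 -0.1965  0.0727]
lamp 0.2 [ 0.632 -0.163] [0.108 0.091]
lamp 0.24 [ 0.634 -0.165] [0.052 0.043]
slab ((0.6741396188735962, -0.17096048593521118), (0.1583051234483719, 0.2531498968601227), 80.40492248535156)
top plate z 0.04863291796772362 [0.624193   0.12001051 0.04863146] [0.62415021 0.12011356 0.04862726] [0.12657427 0.12772702 0.01194387] ((0.6246447563171387, 0.12118078768253326), 0.06535781919956207)
grip 144 [ 0.54396234 -0.19037803  0.07095142] [ 0.58699774 -0.16088244  0.15504142]
0.54 19 [-0.1762 -0.1672 -0.1617  0.1341]
0.548 25 [-0.1764 -0.1679 -0.1609  0.1479]
0.556 21 [-0.1761 -0.1682 -0.1624  0.1495]
0.564 28 [-0.1765 -0.1679 -0.1623  0.1479]
0.572 27 [-0.1766 -0.1677 -0.1609  0.1481]
0.58 24 [-0.1904 -0.1675 -0.1616  0.1477]
lamp 0.2 [ 0.631 -0.172] [0.105 0.109]
lamp 0.24 [ 0.634 -0.168] [0.062 0.053]
slab ((0.6713501214981079, -0.17720195651054382), (0.14935438334941864, 0.2505252957344055), 81.07490539550781)
```

```bash
cat >> h.py <<'E'
a=np.radians(40); c,s=np.cos(a),np.sin(a)
RT=np.array([[-c,0,s],[0,1,0],[-s,0,-c]])
def go(p,Rt=RT):
    st=arm.get_state(); R0=R.from_euler('xyz',st["ee_rot"]).as_matrix()
    return np.round(R0.T@(np.array(p)-st["eef_pos"])*100,2),np.round(np.degrees(R.from_matrix(R0.T@Rt).as_rotvec()),2)
E
python3 -c "
from h import *
print(go([.49,-.168,.19]))"
```

```text
(array([-39.38,  33.85,   5.06]), array([  7.53, -39.52,  20.7 ]))
```

Call:
{"name": "move_arm", "arguments": {"rows": [{"translation":[-39.4,33.9,5.0],"rot":[7.5,-39.5,20.7],"hand":0},{"translation":[-39.4,33.9,5.0],"rot":[7.5,-39.5,20.7],"hand":0},{"translation":[-39.4,33.9,5.0],"rot":[7.5,-39.5,20.7],"hand":0},{"translation":[-39.4,33.9,5.0],"rot":[7.5,-39.5,20.7],"hand":0},{"translation":[-39.4,33.9,5.0],"rot":[7.5,-39.5,20.7],"hand":0},{"translation":[-39.4,33.9,5.0],"rot":[7.5,-39.5,20.7],"hand":0},{"translation":[-39.4,33.9,5.0],"rot":[7.5,-39.5,20.7],"hand":0},{"translation":[-39.4,33.9,5.0],"rot":[7.5,-39.5,20.7],"hand":0}], "squeeze": 60}}

```text
t: 1.57
eef_pos: [0.4011, -0.333, 0.208]
ee_rot: [3.138, 0.7, 3.133]
force: [1.5, -0.4, -0.2]
width: 0.0875
gripper_force: 0.0
```

```bash
python3 -c "
from h import *
print(go([.49,-.168,.19]),arm.get_state())"
```

```text
(array([-5.53, 16.55,  7.07]), array([-0.1 ,  0.12, -0.35])) {'t': 1.5667, 'q': array([-0.70700133, -0.03564073, -0.48136946, -0.71733558, -0.68757035,
       -0.4055789 ]), 'qd': array([ 1.50655633, -0.47935496, -0.68193367,  0.42032627,  1.06517717,
       -1.33434207]), 'joint_efforts': array([-13.2150355 , -23.57158899,  27.92910755,   1.67816352,
        -1.13120276,   3.46069202]), 'eef_pos': array([ 0.40111938, -0.33302054,  0.20800781]), 'ee_rot': array([3.13816121, 0.70022888, 3.13349529]), 'force': array([ 1.54008191, -0.35143526, -0.17799288]), 'moment': array([ 0.0385208 ,  2.06840526, -0.07352783]), 'gripper_force': 0.0, 'width': 0.08751361156694204}
```

Call:
{"name": "move_arm", "arguments": {"rows": [{"translation":[-5.5,16.0,7.0],"rot":[0,0,0],"hand":0},{"translation":[-5.5,16.0,7.0],"rot":[0,0,0],"hand":0},{"translation":[-5.5,16.0,7.0],"rot":[0,0,0],"hand":0},{"translation":[-5.5,16.0,7.0],"rot":[0,0,0],"hand":0},{"translation":[-5.5,16.0,7.0],"rot":[0,0,0],"hand":0},{"translation":[-5.5,16.0,7.0],"rot":[0,0,0],"hand":0},{"translation":[-5.5,16.0,7.0],"rot":[0,0,0],"hand":0},{"translation":[-5.5,16.0,7.0],"rot":[0,0,0],"hand":0}]}}

```text
t: 2.23
eef_pos: [0.4858, -0.1863, 0.1933]
ee_rot: [-3.14, 0.694, 3.141]
force: [0.4, -2.0, 0.4]
width: 0.0878
gripper_force: 0.0
```

```bash
python3 - <<'E'
from h import *
im,d=arm.grab_frame("side"); cv2.imwrite("pics/s2.png",cv2.resize(im[90:250,180:380,::-1],None,fx=4,fy=4)[:600])
for n in("side","top"):
    if n=="top": arm.grab_frame(n)
    for k in arm.pinpoint("jug_grip",n)[:3]: print(n,k["p"],w(n,k["point"]))
print(arm.get_state()["eef_pos"],go([.554,-.168,.111]))
E
```

```text
side 0.75 [ 0.57577584 -0.35205841  0.07414395]
side 0.7 [ 0.55075925 -0.16949596  0.11601739]
top 0.76 [ 0.57509388 -0.35502831  0.07787159]
top 0.57 [ 0.54877712 -0.17130785  0.11829835]
top 0.33 [ 0.62794168 -0.16915505  0.00131448]
[ 0.48500802 -0.1880363   0.19297906] (array([-0.07,  2.05, 10.71]), array([-0.24, -0.31,  0.01]))
```

View pics/s2.png

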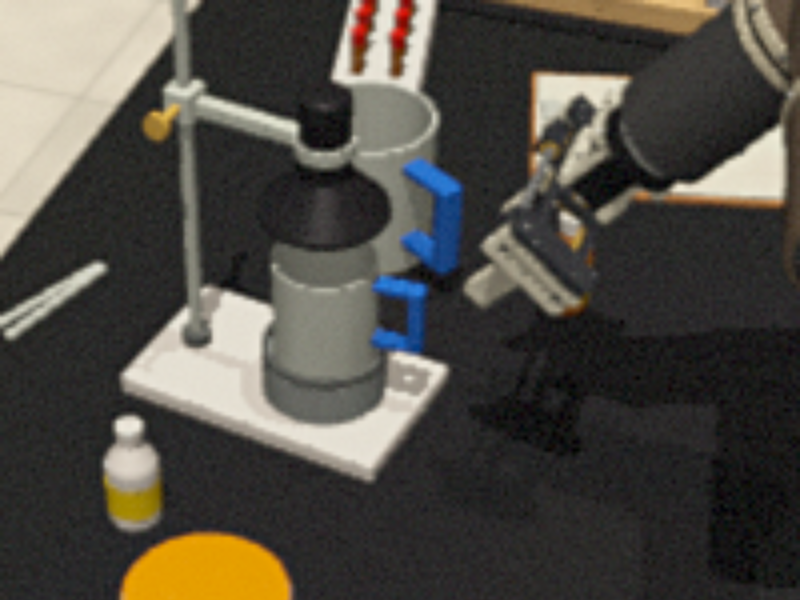

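The gripper (about 540,250 in the crop) waits outside the handle (about 415,315), tilted and clear of the lamp. I'll line up sideways, then advance.

Call:
{"name": "move_arm", "arguments": {"rows": [{"translation":[0,1.9,2.0],"rot":[-0.2,-0.3,0],"hand":0},{"translation":[0,1.9,4.0],"rot":[-0.2,-0.3,0],"hand":0},{"translation":[0,1.9,6.0],"rot":[-0.2,-0.3,0],"hand":0},{"translation":[0,1.9,8.0],"rot":[-0.2,-0.3,0],"hand":0},{"translation":[0,1.9,9.5],"rot":[-0.2,-0.3,0],"hand":0},{"translation":[0,1.9,10.5],"rot":[-0.2,-0.3,0],"hand":0},{"translation":[0,1.9,10.5],"rot":[-0.2,-0.3,0],"hand":0},{"translation":[0,1.9,10.5],"rot":[-0.2,-0.3,0],"hand":0}]}}

```text
t: 3.1
eef_pos: [0.4983, -0.168, 0.1805]
ee_rot: [3.125, 0.655, 3.14]
force: [-0.7, 0.2, 0.2]
width: 0.0879
gripper_force: 0.0
```

```bash
python3 - <<'E'
from h import *
im,d=arm.grab_frame("side"); cv2.imwrite("pics/s3.png",cv2.resize(im[100:220,200:360,::-1],None,fx=5,fy=5))
st=arm.get_state();print(st["eef_pos"],st["force"],go([.553,-.169,.111]))
E
```

```text
[ 0.49835581 -0.16794427  0.18051025] [ 0.11605402 -0.00070589  0.56559642] (array([-0.1 , -0.24,  8.84]), array([ 0.88, -2.48, -0.08]))
```

View pics/s3.png

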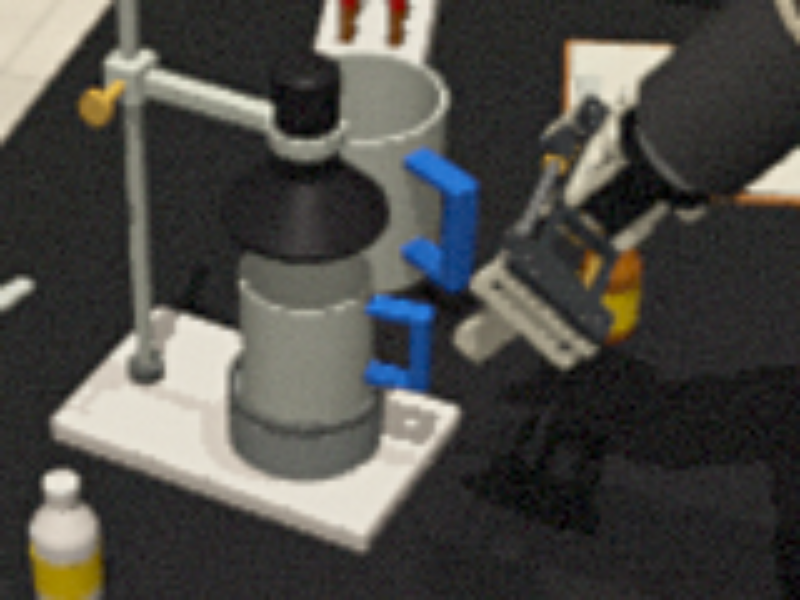

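```bash
python3 -c "
from h import *
s=arm.get_state();print(s['q'],s['qd'],s['ee_rot'])"
```

```text
[ 0.02695568 -0.10299214 -1.01599507  0.33790045 -0.00299064 -1.93119354] [ 0.00142168 -0.00047375 -0.00161223  0.00094171  0.00146467 -0.00160838] [3.12530633 0.6547998  3.14018206]
```

```bash
cat > k.py <<'E'
from h import *
S=[([-9.05907726e-01,3.58581893e-01,1.19187158e-02,-1.81870495e-05,-1.22407916e+00,-2.88086763e-01],[0.24834601,-0.62764408,0.24057784],[-3.14154575,3.17e-05,-2.76479699]),
([-0.70700133,-0.03564073,-0.48136946,-0.71733558,-0.68757035,-0.4055789],[0.40111938,-0.33302054,0.20800781],[3.13816121,0.70022888,3.13349529]),
([0.02695568,-0.10299214,-1.01599507,0.33790045,-0.00299064,-1.93119354],[0.49835581,-0.16794427,0.18051025],[3.12530633,0.6547998,3.14018206])]
E=lambda ax,a:R.from_euler(ax,a).as_matrix()
def chain(q,s4,s6):
    A=[E('z',q[0])]; A.append(A[0]@E('y',q[1])); A.append(A[1]@E('y',-q[2])); A.append(A[2]@E('x',s4*q[3])@E('y',-q[4])); A.append(A[3]@E('x',s6*q[5])); return A
def rows(q,s4,s6):
    A=chain(q,s4,s6); return np.stack([np.array([0,0,1.]),A[0][:,0],A[1][:,2],A[1][:,0],A[2][:,0],A[2][:,2],A[3][:,0]],1)
if __name__=="__main__":
    for s4 in(1,-1):
        for s6 in(1,-1):
            Cs=[chain(q,s4,s6)[4].T@E('xyz',r) for q,p,r in S]
            print(s4,s6,[round(np.degrees(R.from_matrix(Cs[0].T@c).magnitude()),2) for c in Cs])
            M=np.vstack([rows(q,s4,s6) for q,_,_ in S]); b=np.hstack([p for _,p,_ in S])
            x=np.linalg.lstsq(M,b,rcond=None); print(np.round(x[0],4),x[2],np.abs(M@x[0]-b).max(),x[3].round(3)); print(Cs[0].round(3).tolist())
E
python3 k.py
```

```text
1 1 [np.float64(0.0), np.float64(92.93), np.float64(149.57)]
[-0.0812  0.6039  0.2838 -0.1077  0.042   0.0148 -0.0186] 7 0.18123081935328025 [3.378 2.954 0.707 0.51  0.276 0.117 0.111]
[[0.0, -0.0, 1.0], [-0.839, 0.545, 0.0], [-0.545, -0.839, 0.0]]
1 -1 [np.float64(0.0), np.float64(82.2), np.float64(38.72)]
[-0.0812  0.6039  0.2838 -0.1077  0.042   0.0148 -0.0186] 7 0.18123081935328025 [3.378 2.954 0.707 0.51  0.276 0.117 0.111]
[[0.0, -0.0, 1.0], [-1.0, 0.0, 0.0], [-0.0, -1.0, -0.0]]
-1 1 [np.float64(0.0), np.float64(13.46), np.float64(171.71)]
[-0.087   0.6239  0.3246 -0.1385  0.0389  0.0073  0.0186] 7 0.18123081935328025 [3.378 2.954 0.707 0.51  0.276 0.117 0.111]
[[-0.0, -0.0, 1.0], [-0.839, 0.545, -0.0], [-0.545, -0.839, -0.0]]
-1 -1 [np.float64(0.0), np.float64(0.0), np.float64(0.0)]
[-0.087   0.6239  0.3246 -0.1385  0.0389  0.0073  0.0186] 7 0.18123081935328025 [3.378 2.954 0.707 0.51  0.276 0.117 0.111]
[[-0.0, -0.0, 1.0], [-1.0, -0.0, -0.0], [0.0, -1.0, -0.0]]
```

```bash
python3 - <<'E'
import k; from k import *
def f(q):
    A=chain(q,-1,-1); return A
for names in ("h r U F L y","h r U Ux F L y","h r U F L y W4z W4y","h r U F Fz L y L3z","h r U F Fz L y"):
    def rw(q):
        A=f(q); A4=A[2]@E('x',-q[3])
        D=dict(h=np.array([0,0,1.]),r=A[0][:,0],U=A[1][:,2],Ux=A[1][:,0],F=A[2][:,0],Fz=A[2][:,2],L=A[3][:,0],y=A[0][:,1],W4z=A4[:,2],W4y=A4[:,1],L3z=A[3][:,2])
        return np.stack([D[n] for n in names.split()],1)
    M=np.vstack([rw(q) for q,_,_ in S]); b=np.hstack([p for _,p,_ in S]); x=np.linalg.lstsq(M,b,rcond=None)
    print(names,np.round(x[0],4),np.abs(M@x[0]-b).max(),x[3].round(3)[-2:])
E
```

```text
h r U F L y [ 0.0137  0.2114  0.5919  0.2294  0.3081 -0.1647] 0.06267761894653304 [0.218 0.191]
h r U Ux F L y [-0.2785  0.7781  0.8624 -0.4639  0.0024  0.4525 -0.1847] 0.012057516612452746 [0.203 0.108]
h r U F L y W4z W4y [ 0.1988 -0.      0.6016  0.4636  0.364   0.      0.     -0.1918] 2.1115898474199923e-09 [0.167 0.088]
h r U F Fz L y L3z [-0.0823  0.674   0.5024  0.0115 -0.0662  0.0996 -0.1472 -0.1948] 0.03304084269779667 [0.128 0.106]
h r U F Fz L y [-0.0892  0.1891  0.6432  0.2155  0.0569  0.3093 -0.1648] 0.0674901555154396 [0.218 0.115]
```

```bash
cat >> k.py <<'E'
from scipy.optimize import least_squares
LO=np.array([-3.07,-1.43,-1.02,-3.03,-3.05,-3.03]);HI=np.array([3.07,2.12,1.25,1.67,0,3.03])
C=np.array([[0,0,1.],[-1,0,0],[0,-1,0]])
def fk(q):
    A=chain(q,-1,-1); A4=A[2]@E('x',-q[3])
    return np.array([0,0,.1988])+.6016*A[1][:,2]+.4636*A[2][:,0]-.1918*A4[:,1]+.364*A[3][:,0], A[4]@C
def tool(tilt,yaw=0,half=False):
    t=np.radians(tilt);c,s=np.cos(t),np.sin(t)
    M=E('z',np.radians(yaw))@np.array([[-c,0,s],[0,1,0],[-s,0,-c]])
    return M@E('z',np.pi) if half else M
def ik(p,Rt,n=60,seeds=None,eps=0.03):
    rng=np.random.default_rng(0); out=[]
    for s in (seeds if seeds is not None else rng.uniform(LO,HI,(n,6))):
        def e(q):
            x,M=fk(q); return np.r_[(x-p)*5,R.from_matrix(M.T@Rt).as_rotvec()]
        r=least_squares(e,np.clip(s,LO+eps,HI-eps),bounds=(LO+eps-1e-6,HI-eps+1e-6),max_nfev=60)
        if np.abs(r.fun).max()<2e-3 and not any(np.allclose(r.x,o,atol=.05) for o in out): out.append(r.x)
    return out
def elbow(q):
    A=chain(q,-1,-1);A4=A[2]@E('x',-q[3]);e=np.array([0,0,.1988])+.6016*A[1][:,2];w_=e+.4636*A[2][:,0];return e,w_,w_-.1918*A4[:,1]
E
python3 - <<'E'
from k import *
d={"pre":(.49,-.169,.188),"grasp":(.553,-.169,.111),"out":(.51,-.03,.14),"place":(.548,.121,.104)}
for k_,p in d.items():
    for half in(0,1):
        for o in ik(np.array(p),tool(40,0,half)): print(k_,half,o.round(2))
    
E
python3 - <<'E'
from k import *
for q,p,r in S: x,M=fk(q); print(np.abs(x-p).max(),np.abs(M-E('xyz',r)).max())
d={"pre":(.49,-.169,.188),"grasp":(.553,-.169,.111),"place":(.548,.121,.104)}
for k_,p in d.items():
  for tilt in(30,35,40,45):
    for yaw in(-30,-15,0,15,30):
      for half in(0,1):
        for o in ik(np.array(p),tool(tilt,yaw,half),25,eps=.005): print(k_,tilt,yaw,half,o.round(2))
E
```

```text
4.100191026817912e-05 3.963626648860382e-08
3.1354486958151684e-05 3.6471696860523872e-09
3.2516167640966875e-05 3.7139672674074697e-09
pre 30 0 0 [ 0.07 -0.11 -0.84  0.11 -0.32 -1.74]
pre 30 0 1 [ 0.07 -0.11 -0.84  0.11 -0.32  1.4 ]
pre 30 15 0 [-0.11 -0.04 -0.59 -0.35 -0.56 -0.95]
pre 30 15 1 [-0.11 -0.04 -0.59 -0.35 -0.56  2.2 ]
pre 30 30 0 [-0.26  0.03 -0.44 -0.52 -0.78 -0.47]
pre 30 30 1 [-0.26  0.03 -0.44 -0.52 -0.78  2.67]
pre 35 0 0 [ 0.06 -0.13 -0.96  0.26 -0.14 -1.87]
pre 35 0 1 [ 0.06 -0.13 -0.96  0.26 -0.14  1.27]
pre 35 15 0 [-0.18 -0.05 -0.58 -0.5  -0.53 -0.76]
pre 35 15 1 [-0.18 -0.05 -0.58 -0.5  -0.53  2.38]
pre 35 30 0 [-0.35  0.04 -0.43 -0.66 -0.8  -0.3 ]
pre 35 30 1 [-0.35  0.04 -0.43 -0.66 -0.8   2.84]
pre 40 15 0 [-0.28 -0.05 -0.56 -0.69 -0.55 -0.52]
pre 40 15 1 [-0.28 -0.05 -0.56 -0.69 -0.55  2.62]
pre 40 30 0 [-0.45  0.05 -0.42 -0.8  -0.83 -0.13]
pre 40 30 1 [-0.45  0.05 -0.42 -0.8  -0.83  3.01]
pre 45 15 0 [-0.41 -0.03 -0.53 -0.9  -0.6  -0.26]
pre 45 15 1 [-0.41 -0.03 -0.53 -0.9  -0.6   2.88]
pre 45 30 0 [-0.55  0.08 -0.41 -0.93 -0.89  0.04]
grasp 30 15 0 [-0.
[... 633 characters left out ...]
3 -0.66 -2.34 -0.01  0.77]
grasp 45 -30 1 [-0.61  0.13 -0.73 -2.51 -0.1  -2.14]
grasp 45 -30 1 [-0.53  0.13 -0.66 -2.34 -0.01 -2.37]
grasp 45 0 0 [-0.23  0.13 -0.57 -1.05 -0.19 -0.36]
grasp 45 0 1 [-0.23  0.13 -0.57 -1.05 -0.19  2.78]
grasp 45 15 0 [-0.44  0.19 -0.47 -1.11 -0.53  0.02]
grasp 45 30 0 [-0.52  0.27 -0.37 -1.05 -0.78  0.19]
grasp 45 30 1 [-0.52  0.27 -0.37 -1.05 -0.78 -2.95]
place 40 30 0 [ 0.52  0.12 -0.75 -0.5  -0.   -1.07]
place 40 30 1 [ 0.52  0.12 -0.75 -0.5  -0.    2.07]
place 45 0 0 [-0.12  0.13 -0.77 -2.5  -0.14  1.02]
place 45 0 1 [-0.12  0.13 -0.77 -2.5  -0.14 -2.12]
place 45 30 0 [ 0.23  0.13 -0.58 -1.14 -0.23 -0.23]
place 45 30 1 [ 0.23  0.13 -0.58 -1.14 -0.23  2.91]
```

```bash
cat >> k.py <<'E'
JUG=np.array([.632,-.169]);RIS=np.array([.6255,.1215])
def tcp(axis,z,yaw,tilt):  # z = jug underside
    y=np.radians(yaw); u=np.array([np.cos(y),np.sin(y),0]); t=np.radians(tilt)
    g=np.array([*axis,z+.055])-.081*u
    return g+.005*(np.sin(t)*u-np.array([0,0,np.cos(t)]))
E
python3 - <<'E'
from k import *
q0=np.array(S[2][0])
sd=[q0,[-.23,.13,-.57,-1.05,-.19,-.36],[-.6,.3,-.4,-1.2,-.8,.2],[-.3,0,-.6,-1.3,-.3,0]]
for tilt in(45,50,55,60,65):
    for yaw in (0,):
        T=tool(tilt,yaw); z=T[:,2]
        for nm,p in (("pre",tcp(JUG,.06,yaw,tilt)-.1*z),("grasp",tcp(JUG,.06,yaw,tilt)),("lift",tcp(JUG,.083,yaw,tilt)),):
            for o in ik(p,T,seeds=sd,eps=.003): print(tilt,yaw,nm,o.round(2))
    for yaw in(15,25,35):
        for nm,p in(("place",tcp(RIS,.05,yaw,tilt)),("above",tcp(RIS,.1,yaw,tilt)),("retr",tcp(RIS,.05,yaw,tilt)-.1*tool(tilt,yaw)[:,2])):
            for o in ik(p,tool(tilt,yaw),seeds=sd,eps=.003): print(tilt,yaw,nm,o.round(2))
E
```

```text
45 0 grasp [-0.23  0.14 -0.57 -1.04 -0.19 -0.37]
45 0 lift [-0.12  0.09 -0.62 -0.8  -0.11 -0.69]
45 25 place [ 0.19  0.13 -0.59 -1.14 -0.19 -0.27]
45 35 place [ 0.01  0.18 -0.52 -1.17 -0.45  0.01]
45 35 above [ 0.11  0.07 -0.52 -0.96 -0.42 -0.29]
45 35 retr [ 0.02 -0.04 -0.59 -0.92 -0.52 -0.28]
50 0 pre [-0.3  -0.1  -0.68 -1.   -0.27 -0.39]
50 0 grasp [-0.48  0.16 -0.55 -1.45 -0.36  0.19]
50 0 lift [-0.39  0.11 -0.55 -1.3  -0.31 -0.02]
50 15 place [-0.05  0.14 -0.64 -1.81 -0.25  0.45]
50 25 place [-0.07  0.16 -0.59 -1.54 -0.38  0.31]
50 25 above [ 0.15  0.04 -0.59 -1.17 -0.23 -0.23]
50 25 retr [ 0.15 -0.12 -0.71 -1.05 -0.25 -0.35]
50 35 place [-0.14  0.21 -0.53 -1.38 -0.56  0.32]
50 35 above [-0.04  0.1  -0.51 -1.2  -0.52  0.04]
50 35 retr [-0.17 -0.01 -0.58 -1.15 -0.63  0.06]
55 0 pre [-0.63 -0.05 -0.66 -1.39 -0.51  0.19]
55 0 grasp [-0.67  0.21 -0.6  -1.71 -0.54  0.58]
55 0 lift [-0.6   0.14 -0.58 -1.6  -0.48  0.41]
55 15 place [-0.29  0.21 -0.77 -2.11 -0.53  0.95]
55 15 above [-0.05  0.04 -0.65 -1.77 -0.26  0.38]
55 15 retr [ 0.02 -0.13 -0.76 -1.57 -0.2   0.14]
55 25 place [-0.26 
[... 760 characters left out ...]
.82  0.8 ]
60 35 above [-0.32  0.19 -0.56 -1.55 -0.76  0.56]
60 35 retr [-0.5   0.13 -0.64 -1.46 -0.9   0.61]
65 0 pre [-1.03  0.15 -0.78 -1.72 -0.91  0.86]
65 0 grasp [-0.91  0.37 -0.73 -1.97 -0.89  1.09]
65 0 lift [-0.88  0.29 -0.7  -1.92 -0.83  0.96]
65 15 place [-0.52  0.47 -0.97 -2.31 -1.04  1.46]
65 15 above [-0.43  0.2  -0.87 -2.19 -0.79  1.12]
65 15 retr [-0.65  0.16 -1.   -2.01 -0.91  1.16]
65 25 place [-0.5   0.4  -0.78 -2.   -0.94  1.18]
65 25 above [-0.42  0.21 -0.72 -1.89 -0.8   0.89]
65 25 retr [-0.64  0.17 -0.83 -1.74 -0.94  0.95]
65 35 place [-0.48  0.41 -0.63 -1.75 -0.95  0.98]
65 35 above [-0.42  0.25 -0.6  -1.66 -0.9   0.76]
65 35 retr [-0.63  0.24 -0.68 -1.55 -1.03  0.83]
```

```bash
python3 - <<'E'
from k import *
q=np.array(S[2][0]); p=np.array(S[2][1]); pre=tcp(JUG,.06,0,55)-.1*tool(55)[:,2]
print("pre",pre)
seq=[(37.5,0,p+[-.0,0,0]),(37.5,8,p),(40,15,p),(45,15,p),(50,15,p),(55,15,p),(55,8,p),(55,0,p),(55,0,pre)]
for t,y,pp in seq:
    o=ik(np.array(pp),tool(t,y),seeds=[q],eps=.001)
    if not o: print(t,y,"none"); continue
    print(t,y,o[0].round(2),"dq",np.abs(o[0]-q).max().round(2),[e.round(2).tolist() for e in elbow(o[0])]); q=o[0]
import h
print(h.go(p+[0,0,0],tool(40,15)),h.go(p,tool(50,15)))
E
```

```text
pre [ 0.47318056 -0.169       0.16948976]
37.5 0 none
37.5 8 [-0.08 -0.07 -0.68 -0.41 -0.34 -1.01] dq 0.92 [[-0.04, 0.0, 0.8], [0.34, -0.03, 0.53], [0.28, -0.2, 0.47]]
40 15 [-0.28 -0.02 -0.55 -0.71 -0.53 -0.51] dq 0.5 [[-0.01, 0.0, 0.8], [0.37, -0.11, 0.57], [0.27, -0.23, 0.46]]
45 15 [-0.41 -0.01 -0.53 -0.91 -0.59 -0.24] dq 0.27 [[-0.0, 0.0, 0.8], [0.37, -0.16, 0.57], [0.25, -0.23, 0.44]]
50 15 [-0.55  0.02 -0.52 -1.11 -0.67  0.02] dq 0.26 [[0.01, -0.01, 0.8], [0.35, -0.21, 0.56], [0.23, -0.24, 0.41]]
55 15 [-0.68  0.06 -0.53 -1.27 -0.77  0.26] dq 0.23 [[0.03, -0.02, 0.8], [0.33, -0.26, 0.54], [0.21, -0.25, 0.39]]
55 8 [-0.63  0.01 -0.58 -1.31 -0.63  0.19] dq 0.14 [[0.0, -0.0, 0.8], [0.32, -0.23, 0.54], [0.2, -0.21, 0.39]]
55 0 [-0.54 -0.05 -0.63 -1.35 -0.44  0.08] dq 0.19 [[-0.02, 0.01, 0.8], [0.31, -0.18, 0.55], [0.2, -0.17, 0.39]]
55 0 [-0.63 -0.05 -0.66 -1.39 -0.51  0.19] dq 0.11 [[-0.02, 0.02, 0.8], [0.28, -0.21, 0.53], [0.18, -0.17, 0.38]]
(array([ 0.,  0., -0.]), array([ -8.51,  -2.37, -11.78])) (array([ 0.,  0., -0.]), array([ -9.52, -12.32, -11.01]))
```

Call:
{"name": "move_arm", "arguments": {"rows": [{"translation":[0,0,-1],"rot":[-4.3,-1.2,-5.9],"hand":0},{"translation":[0,0,-2],"rot":[-8.5,-2.4,-11.8],"hand":0}]}}

```text
t: 3.32
eef_pos: [0.4866, -0.1997, 0.1851]
ee_rot: [-3.102, 0.646, -3.097]
force: [-0.6, -1.6, 1.3]
width: 0.0877
gripper_force: 0.0
```

```bash
python3 - <<'E'
from k import *
import h
s=arm.get_state();print(s['q'].round(3),s['eef_pos'],s['ee_rot']); print(h.go(S[2][1],tool(50,15)))
E
```

```text
[-0.013 -0.107 -0.887  0.033 -0.144 -1.557] [ 0.48661708 -0.19969403  0.18513665] [-3.10235513  0.64622518 -3.0971576 ]
(array([-0.77,  3.16,  1.04]), array([-10.83, -13.11,  -8.8 ]))
```

Call:
{"name": "move_arm", "arguments": {"rows": [{"translation":[0,1,0],"rot":[-7,-4,-8.8],"hand":0},{"translation":[0,2,0],"rot":[-9,-8,-8.8],"hand":0},{"translation":[0,3,0],"rot":[-10.8,-13,-8.8],"hand":0},{"translation":[0,3,0],"rot":[-10.8,-13,-8.8],"hand":0},{"translation":[0,3,0],"rot":[-10.8,-13,-8.8],"hand":0},{"translation":[0,3,0],"rot":[-10.8,-13,-8.8],"hand":0}]}}

```text
t: 3.82
eef_pos: [0.4746, -0.1769, 0.1754]
ee_rot: [3.141, 0.749, -2.971]
force: [-2.0, -1.4, -0.9]
width: 0.0874
gripper_force: 0.0
```

```bash
python3 - <<'E'
from k import *
import h
s=arm.get_state();print(s['q'].round(3),s['eef_pos'],s['ee_rot']); pre=tcp(JUG,.06,0,55)-.1*tool(55)[:,2]
print(h.go(pre,tool(55,15)),h.go(pre,tool(55,0)))
E
```

```text
[-0.324 -0.063 -0.606 -0.795 -0.47  -0.456] [ 0.47457161 -0.17688712  0.17542616] [ 3.14109918  0.74858437 -2.97105517]
(array([0.41, 0.8 , 0.43]), array([ -3.92, -12.1 ,  -3.44])) (array([0.41, 0.8 , 0.43]), array([  7.41, -12.08,   6.43]))
```

Call:
{"name": "move_arm", "arguments": {"rows": [{"translation":[0.4,0.8,0.4],"rot":[-2,-6,-2],"hand":0},{"translation":[0.4,0.8,0.4],"rot":[-3.9,-12.1,-3.4],"hand":0},{"translation":[0.4,0.8,0.4],"rot":[-3.9,-12.1,-3.4],"hand":0},{"translation":[0.4,0.8,0.4],"rot":[2,-12.1,1.5],"hand":0},{"translation":[0.4,0.8,0.4],"rot":[7.4,-12.1,6.4],"hand":0},{"translation":[0.4,0.8,0.4],"rot":[7.4,-12.1,6.4],"hand":0},{"translation":[0.4,0.8,0.4],"rot":[7.4,-12.1,6.4],"hand":0},{"translation":[0.4,0.8,0.4],"rot":[7.4,-12.1,6.4],"hand":0}]}}

```text
t: 4.48
eef_pos: [0.4724, -0.17, 0.1694]
ee_rot: [-3.139, 0.957, -3.139]
force: [0.1, 0.1, 0.5]
width: 0.0878
gripper_force: 0.0
```

```bash
python3 - <<'E'
from k import *
import h
s=arm.get_state();print(s['q'].round(3),s['eef_pos'],s['ee_rot'])
print(h.go(tcp(JUG,.06,0,55),tool(55,0)))
E
```

```text
[-0.624 -0.05  -0.662 -1.384 -0.507  0.181] [ 0.47239823 -0.16995993  0.16943961] [-3.13875628  0.9570704  -3.13894347]
(array([-0.08,  0.1 , 10.06]), array([-0.04, -0.16,  0.09]))
```

Call:
{"name": "move_arm", "arguments": {"rows": [{"translation":[0,0.1,2],"rot":[0,0,0],"hand":0},{"translation":[0,0.1,4],"rot":[0,0,0],"hand":0},{"translation":[-0.1,0.1,6],"rot":[0,0,0],"hand":0},{"translation":[-0.1,0.1,8],"rot":[0,0,0],"hand":0},{"translation":[-0.1,0.1,9],"rot":[0,0,0],"hand":0},{"translation":[-0.1,0.1,10],"rot":[0,0,0],"hand":0},{"translation":[-0.1,0.1,10],"rot":[0,0,0],"hand":0}]}}

```text
t: 5.07
eef_pos: [0.556, -0.1692, 0.1106]
ee_rot: [3.141, 0.955, -3.141]
force: [-0.2, -0.9, 0.1]
width: 0.0875
gripper_force: 0.0
```

```bash
python3 - <<'E'
from k import *
import h
s=arm.get_state();print(s['q'].round(3),s['eef_pos'],s['ee_rot'],s['force'])
print(h.go(tcp(JUG,.06,0,55),tool(55,0)))
a,_=arm.grab_frame("side");b,_=arm.grab_frame("top")
cv2.imwrite("pics/s4.png",np.hstack([cv2.resize(a[110:210,220:320,::-1],(400,400),interpolation=2),cv2.resize(b[120:220,270:370,::-1],(400,400),interpolation=2)]))
E
```

```text
[-0.661  0.21  -0.598 -1.702 -0.531  0.575] [ 0.55598522 -0.16915396  0.11061618] [ 3.14094496  0.95544247 -3.1412783 ] [-0.18516001 -0.88599631  0.07161226]
(array([-0.07,  0.02, -0.16]), array([ 0.05, -0.26,  0.01]))
```

View pics/s4.png

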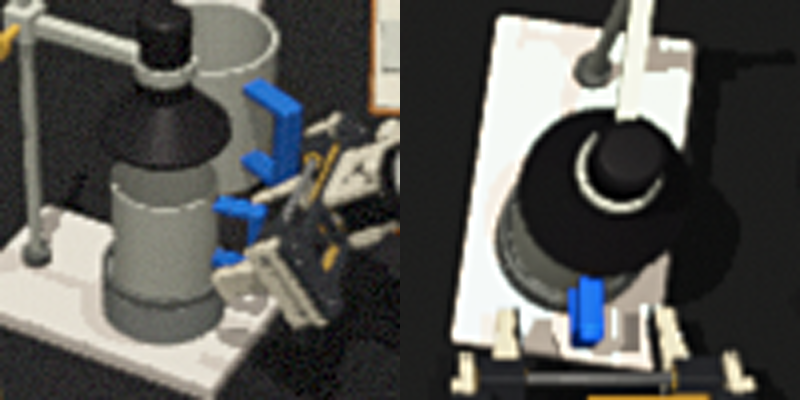

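The fingers stand on either side of the handle: (508,330) and (670,335) with the handle at (590,310) in the top crop. The lamp is clear, so I'll close.

Call:
{"name": "move_arm", "arguments": {"rows": [{"translation":[0,0,0],"rot":[0,0,0],"hand":1},{"translation":[0,0,0],"rot":[0,0,0],"hand":1},{"translation":[0,0,0],"rot":[0,0,0],"hand":1},{"translation":[0,0,0],"rot":[0,0,0],"hand":1},{"translation":[0,0,0],"rot":[0,0,0],"hand":1},{"translation":[0,0,0],"rot":[0,0,0],"hand":1},{"translation":[0,0,0],"rot":[0,0,0],"hand":1},{"translation":[0,0,0],"rot":[0,0,0],"hand":1}], "squeeze": 60}}

```text
t: 5.83
eef_pos: [0.5544, -0.1696, 0.1121]
ee_rot: [-3.141, 0.957, 3.14]
force: [0.7, 0.0, -0.2]
width: 0.0398
gripper_force: 0.0
```

```bash
python3 - <<'E'
from k import *
s=arm.get_state();print(s['q'].round(3),s['eef_pos'],s['ee_rot'],s['force'],s['moment'],s['width'],s['gripper_force'])
Rt=E('xyz',s['ee_rot']); print((Rt.T@[0,0,1.]).round(3))
E
```

```text
[-0.663  0.204 -0.601 -1.702 -0.53   0.573] [ 0.55443648 -0.16959088  0.1120777 ] [-3.1405891   0.9565494   3.13974089] [ 0.68095066  0.00301822 -0.23433673] [0.03488497 2.7447513  0.02578769] 0.03982220422801294 0.0
[-0.817 -0.001 -0.576]
```

Call:
{"name": "move_arm", "arguments": {"rows": [{"translation":[0,0,0],"rot":[0,0,0],"hand":1},{"translation":[0,0,0],"rot":[0,0,0],"hand":1},{"translation":[0,0,0],"rot":[0,0,0],"hand":1},{"translation":[0,0,0],"rot":[0,0,0],"hand":1},{"translation":[0,0,0],"rot":[0,0,0],"hand":1},{"translation":[0,0,0],"rot":[0,0,0],"hand":1},{"translation":[0,0,0],"rot":[0,0,0],"hand":1}]}}

```text
t: 6.42
eef_pos: [0.5544, -0.1695, 0.1119]
ee_rot: [-3.141, 0.956, 3.14]
force: [0.2, 0.7, -0.9]
width: 0.0152
gripper_force: 60.0
```

Call:
{"name": "move_arm", "arguments": {"rows": [{"translation":[-0.3,0,-0.2],"rot":[0,0,0],"hand":1},{"translation":[-0.6,0,-0.4],"rot":[0,0,0],"hand":1},{"translation":[-0.9,0,-0.65],"rot":[0,0,0],"hand":1},{"translation":[-1.2,0,-0.85],"rot":[0,0,0],"hand":1},{"translation":[-1.5,0,-1.05],"rot":[0,0,0],"hand":1},{"translation":[-1.9,0,-1.3],"rot":[0,0,0],"hand":1},{"translation":[-1.9,0,-1.3],"rot":[0,0,0],"hand":1}]}}

```text
t: 7.0
eef_pos: [0.5545, -0.1694, 0.1352]
ee_rot: [-3.139, 0.956, 3.141]
force: [-0.3, 0.5, -3.0]
width: 0.0156
gripper_force: 60.0
```

```bash
python3 - <<'E'
from k import *
s=arm.get_state();print(s['q'].round(3),s['eef_pos'],s['ee_rot'],s['force'],s['moment'],s['width'],s['gripper_force'])
a,d=arm.grab_frame("side")
cv2.imwrite("pics/s5.png",cv2.resize(a[110:220,210:320,::-1],(600,600),interpolation=2))
# path check: yaw, axis, z at tilt 55 (the commanded tool)
q=s['q']; tilt=np.degrees(np.pi/2-0) and 54.8
for yaw,ax,z in [(0,(.600,-.165),.085),(5,(.59,-.13),.085),(10,(.585,-.08),.085),(15,(.585,-.03),.085),(20,(.59,.03),.09),(25,(.60,.08),.095),(30,RIS,.095),(30,RIS,.07),(30,RIS,.05)]:
    p=tcp(ax,z,yaw,tilt);o=ik(p,tool(tilt,yaw),seeds=[q],eps=.002)
    print(yaw,p.round(3), o[0].round(2) if o else None); q=o[0] if o else q
E
```

```text
[-0.596  0.14  -0.577 -1.596 -0.474  0.4  ] [ 0.55452146 -0.16944775  0.13520552] [-3.13944488  0.95612289  3.14100807] [-0.2759234   0.54684243 -2.98271347] [0.05874358 3.76914098 0.1256162 ] 0.015554892701925371 59.99987483024597
0 [ 0.523 -0.165  0.137] [-0.64  0.1  -0.63 -1.58 -0.51  0.41]
5 [ 0.513 -0.137  0.137] [-0.62  0.09 -0.64 -1.54 -0.56  0.42]
10 [ 0.509 -0.093  0.137] [-0.56  0.07 -0.66 -1.53 -0.58  0.43]
15 [ 0.511 -0.05   0.137] [-0.48  0.07 -0.67 -1.52 -0.59  0.43]
20 [0.518 0.004 0.142] [-0.35  0.05 -0.66 -1.52 -0.55  0.39]
25 [0.53  0.047 0.147] [-0.24  0.06 -0.63 -1.49 -0.54  0.34]
30 [0.559 0.083 0.147] [-0.16  0.11 -0.57 -1.48 -0.54  0.32]
30 [0.559 0.083 0.122] [-0.22  0.18 -0.59 -1.57 -0.58  0.49]
30 [0.559 0.083 0.102] [-0.26  0.23 -0.6  -1.64 -0.62  0.61]
```

View pics/s5.png

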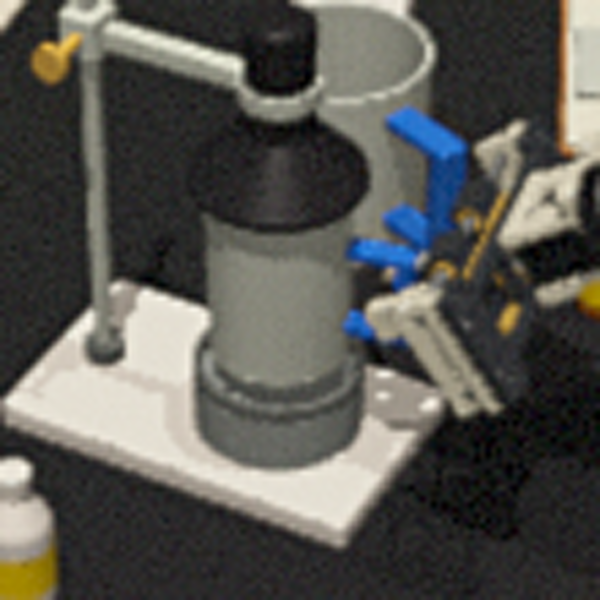

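The jug (283,300) hangs upright, clear of the collar and below the shade. Next I'll work out the rows for carrying it out.

```bash
cat >> k.py <<'E'
OFF=np.array([-.0776,0,.052]); 
def plan(wps,tilt=54.8):
    s=arm.get_state(); R0=E('xyz',s['ee_rot']); q=s['q']
    for yaw,ax,z in wps:
        p=np.array([*ax,z])+E('z',np.radians(yaw))@OFF; T=tool(tilt,yaw); o=ik(p,T,seeds=[q],eps=.002)
        dq=np.abs(o[0]-q).max().round(2) if o else None; q=o[0] if o else q
        print((R0.T@(p-s['eef_pos'])*100).round(1).tolist(),np.degrees(R.from_matrix(R0.T@T).as_rotvec()).round(1).tolist(),dq)
E
python3 - <<'E'
from k import *
plan([(0,(.625,-.169),.083),(0,(.61,-.166),.083),(1,(.597,-.158),.083),(3,(.59,-.140),.084),(5,(.585,-.12),.085),(7,(.585,-.1),.085),(9,(.585,-.08),.085),(11,(.585,-.06),.085)])
E
```

```text
[0.4, 0.0, -0.6] [-0.1, -0.0, -0.0] 0.01
[1.3, 0.3, -1.8] [-0.1, -0.0, -0.0] 0.03
[2.0, 1.0, -2.9] [-0.9, -0.0, -0.6] 0.02
[2.3, 2.5, -3.5] [-2.6, -0.0, -1.7] 0.02
[2.5, 4.2, -4.0] [-4.2, -0.0, -2.9] 0.02
[2.5, 6.0, -3.9] [-5.8, -0.0, -4.0] 0.03
[2.5, 7.7, -3.9] [-7.5, -0.0, -5.2] 0.03
[2.5, 9.4, -3.9] [-9.1, -0.0, -6.4] 0.03
```

Call:
{"name": "move_arm", "arguments": {"rows": [{"translation":[0.4,0,-0.6],"rot":[0,0,0],"hand":1},{"translation":[1.3,0.3,-1.8],"rot":[0,0,0],"hand":1},{"translation":[2.0,1.0,-2.9],"rot":[-0.9,0,-0.6],"hand":1},{"translation":[2.3,2.5,-3.5],"rot":[-2.6,0,-1.7],"hand":1},{"translation":[2.4,4.2,-4.0],"rot":[-4.2,0,-2.9],"hand":1},{"translation":[2.4,6.0,-3.9],"rot":[-5.8,0,-4.0],"hand":1},{"translation":[2.4,7.7,-3.9],"rot":[-7.5,0,-5.2],"hand":1},{"translation":[2.4,9.4,-3.9],"rot":[-9.1,0,-6.4],"hand":1}]}}

```text
t: 7.72
eef_pos: [0.509, -0.0738, 0.1382]
ee_rot: [-3.141, 0.957, -2.946]
force: [1.0, -0.1, -3.5]
width: 0.0156
gripper_force: 60.0
```

```bash
python3 - <<'E'
from k import *
s=arm.get_state();print(s['eef_pos'],s['ee_rot'],s['qd'].round(2))
plan([(13,(.585,-.04),.088),(15,(.588,-.015),.09),(18,(.59,.01),.092),(21,(.595,.04),.095),(24,(.605,.065),.095),(27,(.612,.09),.095),(29,(.62,.11),.095),(30,RIS,.095)])
E
```

```text
[ 0.50897802 -0.07376723  0.13821213] [-3.14096487  0.95689444 -2.94609186] [ 0.36 -0.04 -0.04  0.03 -0.04  0.03]
[-0.4, 1.6, 0.2] [-1.5, 0.0, -1.0] 0.04
[-1.0, 3.7, 0.7] [-3.1, 0.0, -2.2] 0.06
[-1.6, 5.7, 1.2] [-5.6, 0.0, -3.9] 0.05
[-2.4, 8.2, 1.9] [-8.0, 0.0, -5.6] 0.07
[-3.3, 10.0, 3.2] [-10.5, 0.0, -7.4] 0.05
[-4.1, 12.0, 4.2] [-12.9, 0.0, -9.1] 0.04
[-4.8, 13.5, 5.3] [-14.6, 0.0, -10.3] 0.04
[-5.3, 14.4, 5.9] [-15.4, 0.0, -10.8] 0.02
```

Call:
{"name": "move_arm", "arguments": {"rows": [{"translation":[-0.4,1.6,0.2],"rot":[-1.5,0,-1.0],"hand":1},{"translation":[-1.0,3.7,0.7],"rot":[-3.1,0,-2.2],"hand":1},{"translation":[-1.6,5.7,1.2],"rot":[-5.6,0,-3.9],"hand":1},{"translation":[-2.4,8.2,1.9],"rot":[-8.0,0,-5.6],"hand":1},{"translation":[-3.3,10.0,3.2],"rot":[-10.5,0,-7.4],"hand":1},{"translation":[-4.1,12.0,4.2],"rot":[-12.9,0,-9.1],"hand":1},{"translation":[-4.8,13.5,5.3],"rot":[-14.6,0,-10.3],"hand":1},{"translation":[-5.3,14.4,5.9],"rot":[-15.4,0,-10.8],"hand":1}]}}

```text
t: 8.38
eef_pos: [0.5596, 0.0837, 0.1474]
ee_rot: [3.14, 0.957, -2.618]
force: [0.2, -0.7, -3.8]
width: 0.0153
gripper_force: 60.0
```

```bash
python3 - <<'E'
from k import *
s=arm.get_state();print(s['eef_pos'],s['ee_rot'],s['force'])
ps={}
for n in("side","top"):
    a,d=arm.grab_frame(n); ps[n]=a; P=cloud(n,d)
    for k_ in arm.pinpoint("jug",n)[:3]: print(n,round(k_["p"],2),w(n,k_["point"]).round(4))
    m=(np.hypot(P[...,0]-.626,P[...,1]-.12)<.07)&(P[...,2]>.13+.04)&(P[...,2]<.22)
    g=a.astype(int); m&=(np.ptp(g,axis=2)<40)&(g.mean(2)>80)
    q=P[m]; zt=np.percentile(q[:,2],97); r=q[q[:,2]>zt-.008]; 
    # rim plane and circle fit
    A=np.c_[r[:,:2],np.ones(len(r))]; cf=np.linalg.lstsq(A,r[:,2],rcond=None)[0]
    cs=np.linalg.lstsq(np.c_[2*r[:,:2],np.ones(len(r))],(r[:,:2]**2).sum(1),rcond=None)[0]
    print(n,"rim z",zt,len(r),"slope",cf[:2].round(3),"centre",cs[:2].round(4),"rad",np.sqrt(cs[2]+cs[0]**2+cs[1]**2).round(4))
cv2.imwrite("pics/s6.png",np.hstack([cv2.resize(ps["side"][150:290,170:310,::-1],(400,400),interpolation=2),cv2.resize(ps["top"][120:240,160:280,::-1],(400,400),interpolation=2)]))
E
```

```text
[0.55957231 0.08365994 0.14741941] [ 3.13979115  0.95710542 -2.61781729] [ 0.23385939 -0.68453464 -3.80197563]
side 0.82 [0.6268 0.1255 0.0952]
side 0.56 [ 0.6733 -0.4117 -0.0032]
side rim z 0.19692025715954256 162 slope [-0.008  0.   ] centre [0.6276 0.125 ] rad 0.0436
top 0.73 [0.6259 0.1204 0.0953]
top 0.67 [ 0.6741 -0.411  -0.0008]
top rim z 0.19887869955432594 145 slope [-0.008  0.001] centre [0.6261 0.1221] rad 0.0432
```

View pics/s6.png

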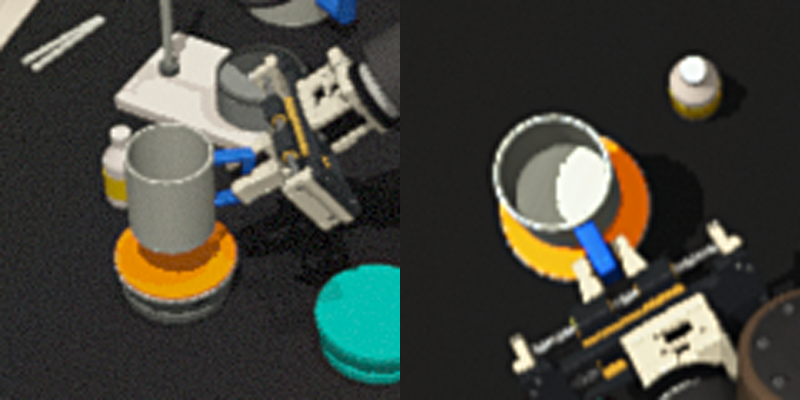

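The jug hangs upright over the plate (side crop 170,185), and its rim centre agrees with the plate centre within about 2 mm. It's about 47 mm above the plate, so I'll lower 38 mm first and then creep.

Call:
{"name": "move_arm", "arguments": {"rows": [{"translation":[0.5,0,0.35],"rot":[0,0,0],"hand":1},{"translation":[1.0,0,0.7],"rot":[0,0,0],"hand":1},{"translation":[1.6,0,1.1],"rot":[0,0,0],"hand":1},{"translation":[2.2,0,1.55],"rot":[0,0,0],"hand":1},{"translation":[2.7,0,1.9],"rot":[0,0,0],"hand":1},{"translation":[3.1,0,2.2],"rot":[0,0,0],"hand":1},{"translation":[3.1,0,2.2],"rot":[0,0,0],"hand":1},{"translation":[3.1,0,2.2],"rot":[0,0,0],"hand":1}]}}

```text
t: 9.25
eef_pos: [0.5588, 0.0804, 0.1088]
ee_rot: [3.14, 0.956, -2.625]
force: [0.7, 0.3, -2.8]
width: 0.0157
gripper_force: 60.0
```

Call:
{"name": "move_arm", "arguments": {"rows": [{"translation":[0.1,0,0.07],"rot":[0,0,0],"hand":1},{"translation":[0.2,0,0.14],"rot":[0,0,0],"hand":1},{"translation":[0.3,0,0.21],"rot":[0,0,0],"hand":1},{"translation":[0.4,0,0.28],"rot":[0,0,0],"hand":1},{"translation":[0.4,0,0.28],"rot":[0,0,0],"hand":1}]}}

```text
t: 9.67
eef_pos: [0.5592, 0.0811, 0.104]
ee_rot: [3.14, 0.956, -2.623]
force: [0.4, 0.2, -3.9]
width: 0.0158
gripper_force: 60.0
```

Call:
{"name": "move_arm", "arguments": {"rows": [{"translation":[0.05,0,0.03],"rot":[0,0,0],"hand":1},{"translation":[0.1,0,0.07],"rot":[0,0,0],"hand":1},{"translation":[0.15,0,0.1],"rot":[0,0,0],"hand":1},{"translation":[0.15,0,0.1],"rot":[0,0,0],"hand":1}]}}

```text
t: 10.0
eef_pos: [0.5592, 0.081, 0.1022]
ee_rot: [3.14, 0.956, -2.623]
force: [-0.5, -0.0, -3.3]
width: 0.0152
gripper_force: 60.0
```

Call:
{"name": "move_arm", "arguments": {"rows": [{"translation":[0.05,0,0.03],"rot":[0,0,0],"hand":1},{"translation":[0.1,0,0.07],"rot":[0,0,0],"hand":1},{"translation":[0.1,0,0.07],"rot":[0,0,0],"hand":1}]}}

```text
t: 10.25
eef_pos: [0.5592, 0.081, 0.101]
ee_rot: [3.14, 0.956, -2.623]
force: [-0.1, -0.1, -2.9]
width: 0.0156
gripper_force: 60.0
```

Call:
{"name": "move_arm", "arguments": {"rows": [{"translation":[0.05,0,0.03],"rot":[0,0,0],"hand":1},{"translation":[0.08,0,0.06],"rot":[0,0,0],"hand":1},{"translation":[0.08,0,0.06],"rot":[0,0,0],"hand":1}]}}

```text
t: 10.5
eef_pos: [0.5593, 0.0811, 0.1002]
ee_rot: [3.14, 0.957, -2.623]
force: [-0.1, -0.5, -2.5]
width: 0.0155
gripper_force: 60.0
```

Call:
{"name": "move_arm", "arguments": {"rows": [{"translation":[0.04,0,0.03],"rot":[0,0,0],"hand":1},{"translation":[0.08,0,0.06],"rot":[0,0,0],"hand":1},{"translation":[0.08,0,0.06],"rot":[0,0,0],"hand":1}]}}

```text
t: 10.75
eef_pos: [0.5597, 0.0812, 0.0999]
ee_rot: [3.141, 0.958, -2.622]
force: [-2.4, -0.4, 4.0]
width: 0.0154
gripper_force: 60.0
```

Call:
{"name": "move_arm", "arguments": {"rows": [{"translation":[0,0,0],"rot":[0,0,0],"hand":1},{"translation":[0,0,0],"rot":[0,0,0],"hand":1},{"translation":[0,0,0],"rot":[0,0,0],"hand":1}]}}

```text
t: 11.0
eef_pos: [0.5597, 0.0812, 0.0998]
ee_rot: [3.141, 0.958, -2.622]
force: [-3.7, -0.8, 6.0]
width: 0.0154
gripper_force: 60.0
```

```bash
python3 - <<'E'
from k import *
s=arm.get_state();print(s['eef_pos'],s['ee_rot'],s['force'],s['q'].round(2))
for n in("side","top"):
    a,d=arm.grab_frame(n)
    for k_ in arm.pinpoint("jug",n)[:3]: print(n,round(k_["p"],2),w(n,k_["point"]).round(4))
E
```

```text
[0.55965114 0.0811869  0.09981828] [ 3.14091208  0.95770404 -2.62204388] [-3.73948327 -0.75403779  5.95635422] [-0.27  0.24 -0.6  -1.65 -0.62  0.63]
side 0.93 [0.6274 0.1253 0.0485]
side 0.69 [ 6.694e-01 -4.102e-01 -2.000e-04]
top 0.96 [ 0.6716 -0.4123  0.0012]
top 0.55 [0.6264 0.116  0.0486]
```

Call:
{"name": "move_arm", "arguments": {"rows": [{"translation":[-0.03,0,-0.02],"rot":[0,0,0],"hand":1},{"translation":[-0.03,0,-0.02],"rot":[0,0,0],"hand":0.8},{"translation":[-0.03,0,-0.02],"rot":[0,0,0],"hand":0.7},{"translation":[-0.03,0,-0.02],"rot":[0,0,0],"hand":0.5},{"translation":[-0.03,0,-0.02],"rot":[0,0,0],"hand":0.3},{"translation":[-0.03,0,-0.02],"rot":[0,0,0],"hand":0.3},{"translation":[-0.03,0,-0.02],"rot":[0,0,0],"hand":0.3},{"translation":[-0.03,0,-0.02],"rot":[0,0,0],"hand":0.3}]}}

```text
t: 11.87
eef_pos: [0.5593, 0.0811, 0.0995]
ee_rot: [3.14, 0.956, -2.623]
force: [0.1, 0.3, 0.0]
width: 0.0518
gripper_force: 0.0
```

Call:
{"name": "move_arm", "arguments": {"rows": [{"translation":[0,0,0],"rot":[0,0,0],"hand":0.3},{"translation":[0,0,0],"rot":[0,0,0],"hand":0.3},{"translation":[0,0,0],"rot":[0,0,0],"hand":0.3}]}}

```text
t: 12.12
eef_pos: [0.5593, 0.081, 0.0995]
ee_rot: [3.14, 0.956, -2.623]
force: [-0.6, 0.1, 0.1]
width: 0.061
gripper_force: 0.0
```

Call:
{"name": "move_arm", "arguments": {"rows": [{"translation":[0,0,-1],"rot":[0,0,0],"hand":0.3},{"translation":[0,0,-2.5],"rot":[0,0,0],"hand":0.3},{"translation":[0,0,-4],"rot":[0,0,0],"hand":0.3},{"translation":[0,0,-6],"rot":[0,0,0],"hand":0.3},{"translation":[0,0,-8],"rot":[0,0,0],"hand":0.3},{"translation":[0,0,-9],"rot":[0,0,0],"hand":0.3},{"translation":[0,0,-9],"rot":[0,0,0],"hand":0.3},{"translation":[0,0,-9],"rot":[0,0,0],"hand":0.3}]}}

```text
t: 12.78
eef_pos: [0.4957, 0.0446, 0.1521]
ee_rot: [-3.141, 0.958, -2.621]
force: [0.1, -0.4, -0.3]
width: 0.0613
gripper_force: 0.0
```

```bash
python3 - <<'E'
from k import *
ps={}
s=arm.get_state();print(s['eef_pos'],s['qd'].round(3),s['force'])
for n in("side","top"):
    a,d=arm.grab_frame(n); ps[n]=a
    for l in("jug","bottle_a","sieve"):
        for k_ in arm.pinpoint(l,n)[:2]: print(n,l,round(k_["p"],2),w(n,k_["point"]).round(4))
cv2.imwrite("pics/s7.png",np.hstack([cv2.resize(ps["side"][150:290,170:310,::-1],(400,400),interpolation=2),cv2.resize(ps["top"][120:240,160:280,::-1],(400,400),interpolation=2)]))
E
```

```text
[0.49572095 0.04456416 0.15211507] [ 0.004  0.034  0.005 -0.012  0.002  0.007] [ 0.06074082 -0.35333392 -0.2880623 ]
side jug 0.7 [ 0.674  -0.4145 -0.0014]
side jug 0.55 [0.6249 0.1246 0.0475]
side bottle_a 0.66 [ 0.4699 -0.3786 -0.001 ]
side bottle_a 0.58 [0.6254 0.1238 0.0449]
side sieve 0.66 [0.5306 0.4085 0.0008]
top jug 0.74 [0.625  0.1165 0.0504]
top jug 0.56 [ 0.6727 -0.4119 -0.0007]
top bottle_a 0.66 [ 0.4649 -0.3753  0.0035]
top bottle_a 0.52 [ 0.7288  0.0138 -0.0017]
top sieve 0.83 [ 0.5267  0.4097 -0.003 ]
```

View pics/s7.png

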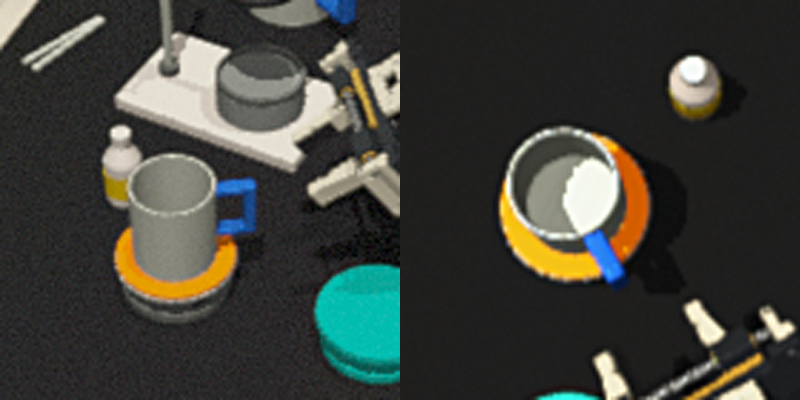

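The jug stands upright and centred on the orange plate (side crop 172,220), the gripper is clear, and the bottles and sieve haven't moved.

```bash
python3 -c "
from station import arm
print(arm.job_done())"
```

```text
the job is handed in; nothing more can be done
None
```

The jug is standing upright on the orange-topped platform, within about 5 mm of its centre. The gripper has let go and is clear, and the job was handed in at about 13 s; no verdict came back.

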